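Clear the drying box's lid and hold it open at the set mark

ROBOT

A 6-joint arm with a two-finger parallel gripper is mounted at the origin on a cart in front of the work surface, level with it; the furniture and walls round the work are solid. World frame = base frame: x ahead of the robot, y to its left, z up, the work surface at z = 0. Lengths are in m, angles in rad, forces in N, time in s.
With the tool pointing down it reaches from about 0.35 to 0.875 m from the base axis. Payload 4.2 kg.
Tool frame: the origin (TCP) lies at the very end of the fingers, on their centre line; the grasp point (between the pads) lies 19 mm behind it; z points along the fingers, y is the line along which they close (so a half turn about z gives the same grasp; the last joint's range is limited). The gripper opens to 85 mm and grips with 20 to 120 N. Pads are 22 mm wide; open, the fingers measure 114 mm over their backs; the gripper's body (76 mm by 85 mm) begins 54 mm behind the grasp point. The pads swing forward as they close: fully open they stand 13 mm farther back than shut.
Start: joints at [0.259, 0.385, 0.008, 0, -1.194, -0.259], TCP at [0.625, 0, 0.231] pointing down, gripper open.
Joint ranges: [-3.14, 3.14], [-1.21, 2.06], [-1.07, 1.41], [-3.16, 2.05], [-2.99, -0.16], [-3.1, 3.1]. Speed limits (rad/s): [2.79, 2.79, 3.14, 3.14, 3.14, 3.14].

INTERFACE

Orientations are given as a rotation vector (axis times angle).
In Python, from rig import readout, viewer, workorder gives the robot as it stands. The module is installed in compiled form; this text tells all that it offers.
- The arm moves only by the tool apply_moves, never from a script. Its arguments are lists of equal length, an entry for each row: "delta_rot": the turn, a rotation vector about the tool's x, y, z in units of 30 degrees (1.0 is 30 degrees), a list of three; "xyz": the shift along the tool's x, y, z in units of 20 mm (1.0 is 20 mm), a list of three; "hand": the gripper's target within -1 to 1 (shut at 1, half-way at 0, fully open at -1). In form: {"delta_rot": [[wx, wy, wz], ...], "xyz": [[dx, dy, dz], ...], "hand": [hand, ...]}. A call has 1 to 8 rows; each row shifts and turns the commanded pose from where the row before left it, along the tool's axes as they then stand; what a row does not reach is not made up. A row lasts 1/8 s, in which the tool goes at most 62.5 mm and 10.7 degrees, less where a joint would pass 70% of its speed; a pose out of reach is approached as far as the arm can. A call with a number of a shift or a turn outside -1 to 1 is refused whole. A call with a gripper value outside its range is refused whole. The fingers move at their own pace and stop on an object; the grip force is fixed at half the most. Time passes only in rows, so rows that do not move let the fingers close. It gives the time, the measured TCP pose, the force, the opening and the grip force at its end, in the units of the state.
- readout.get_obs(): the state, without advancing time (a new reading comes with each control period).
- viewer.camera(name): name is "scene" or "side" or "wrist"; returns the picture (420x560x3 uint8, red, green, blue); there is no depth.
- viewer.camera_info(name): a dict with "intrinsics" (3x3 intrinsics, pixels), "k1" (the pictures are not rectified: a ray, as slopes to the right and down, at radius r is drawn at 1 + k1 r^2 times it, then the intrinsics apply), "world_from_camera" (4x4, takes a point from camera to world coordinates). Camera axes: x right, y down, z forward; pixel columns grow to the right and rows downward; lengths in m; the calibration is good to about 2 mm. A picture is of the moment at which its call begins: read the wrist's pose just before it. camera_info takes no time and is no camera call; for the wrist camera it gives the pose at the moment of the call.
- workorder.finish_job(): hands the job in; it is judged then, once.
The state is a dict: "clock": time; "q": joint angles; "qvel": joint speeds; "tau": joint torques, N m; "eef_pos": TCP position; "ee_rot": TCP orientation; "wrist_force": force on the tool from outside, world axes, zero at the start; "ft_torque": the same for the moment, N m; "width": finger opening in m; "finger_force": force on a finger pad.
Only numpy, scipy, OpenCV 4.12 (cv2) and the standard library are available. Lean on these libraries where they do the work, as an engineer would, in place of code of your own. Each camera call takes 0.05 s, during which the arm holds its last target. There are 200 camera calls.

TASK

Two offcuts of packing foam were left on the lid of the small filter-drying box. Clear both into the open grey tub while the lid is still shut, then raise the lid until the pointer pin on its edge stands in line with the rider clamped on the quadrant, and keep holding it there so that a colleague can take out the dishes: the program finishes with the gripper still holding the lid steady at the mark. Leave the rider where it is set and do not disturb the two filter cups and the bottle standing round the work.

Things in the scene. Friction and masses are not known exactly. Their poses are not given: they have to be found in the camera images.
- dryer: white filter-drying box, fixed, 170 mm deep (x), 180 mm wide (y), glazed lid on top. Origin: centre of its underside, on the cart top. x points from the front (control strip) to the hinge at the back, y to its left. The shut lid's flat top face is 107 mm up. A steel quadrant plate stands beside the lid's left edge at y = +97 mm, 93 to 117 mm from the hinge axis and rising 118 mm above it
- lid (a joint): angle of the lid about the hinge at the back of the box, rad: 0 shut, growing as the front edge rises, limit 1.6. A framed panel 172 mm long, 178 mm wide, 12 mm thick, about 0.45 kg. The hinge is free: the lid falls shut if let go (about 2.2 N at the handle carries it)
- lid_hinge (a point): point on the hinge axis at the middle of its length, 85 mm behind the box's origin and 101 mm up; the axis runs along the box's y; this point has the box's axes
- lid_handle (a point): middle of the lid's handle: a straight round steel bar 12 mm thick and 104 mm long along the box's y, on a post at each end, 30 mm above the lid's top face, near the front edge. Lid shut: 157 mm in front of the hinge axis and 36 mm above it; it swings with the lid and can turn between the fingers
- lid_pointer (a point): end of the pointer, a steel pin sticking out of the lid's left edge 125.5 mm from the hinge axis, passing just outside the quadrant's rim (box y = +96.5 mm). Lid shut: straight in front of the hinge axis, at its height; it rises with the lid by the same angle
- rider_mark (a point): where the pointer must come to, 125.5 mm from the hinge axis (box y = +96.5 mm): just off the outer face of the rider, a brass clamp 13 mm long with a black centre line and a thumbscrew, on the quadrant's rim 0.60 to 1.05 rad above the shut lid. An index only: it does not stop the lid, and shifts if pushed hard
- foam_step: white foam offcut with a step cut in it, 34 mm (its x) by 36 mm (its y) by 34 mm high, the top 14 mm cut away on the +y side (there 20 mm high); about 16 g. Origin: centre of its underside. It starts on the lid, upright, its x within 0.35 rad of the box's x
- foam_plug: white round foam plug, 39 mm in diameter, 34 mm high, about 14 g. Origin: centre of its underside. It starts on the lid, upright
- tub: open grey discard tub, loose, 135 mm (x) by 150 mm (y) outside, 70 mm high, walls 3 mm, the lip 7 mm wider all round; beside the box, left or right of it. Origin: centre of its underside
- cup_front: bystander: white and clear filter cup with a teal collar, 70 x 77 x 105 mm, on the cart nearer to the robot. Origin: centre of its underside
- cup_back: bystander: a like filter cup, 70 x 77 x 105 mm, behind the work. Origin: centre of its underside
- bottle: bystander: white sample bottle with a blue cap, 53 mm in diameter, 118 mm high, behind the work to the left. Origin: centre of its underside
Mind the look-alikes: they are no part of the job. Leave any red look-alike of the foam_plug alone.

How it is judged:
By the outcome, as a careful person would: the job done as asked, in the order asked, and still so for the second after the job is handed in, while the arm keeps its last pose, push and grip.
It also fails if it takes over 61 s, if anything falls off the work surface, if the arm or the gripper's body presses on something with over 40 N, if the wrist force passes 120 N, or if a joint passes its speed limit or range.

## Working session

There is one attempt and no reset: what is moved stays moved. The work goes in short steps, Python scripts to look and compute and a tool call to move; the robot and the scene stay as the last step left them, time stands still between calls to the robot, and variables do not carry over. Pictures are saved under pics/ and viewed, at most 10 in all, crops included, and the job is handed in when it is done.

Besides the shell and the picture viewer there is one more tool, called by a JSON object that holds its "name" and its "arguments", one argument or row to a line. apply_moves: Moves the arm, as the interface text tells. Its arguments: {"type":"object","properties":{"delta_rot":{"type":"array","items":{"type":"array","items":{"type":"number"}}},"xyz":{"type":"array","items":{"type":"array","items":{"type":"number"}}},"hand":{"type":"array","items":{"type":"number"}}},"required":["delta_rot","xyz","hand"]}

```bash
mkdir -p pics; cat > h.py <<'E'
import numpy as np, cv2
from rig import readout, viewer, workorder
def ray(info,u,v):
    K=np.array(info["intrinsics"]);k=info["k1"];T=np.array(info["world_from_camera"])
    p=np.array([(u-K[0,2])/K[0,0],(v-K[1,2])/K[1,1]]);s=p.copy()
    for _ in range(30): s=p/(1+k*(s@s))
    return T[:3,3],T[:3,:3]@np.array([s[0],s[1],1.])
def onz(info,u,v,z):
    o,d=ray(info,u,v);return o+d*(z-o[2])/d[2]
def proj(info,P):
    K=np.array(info["intrinsics"]);T=np.array(info["world_from_camera"])
    c=T[:3,:3].T@(np.asarray(P,float)-T[:3,3]);s=c[:2]/c[2];s=s*(1+info["k1"]*(s@s))
    return np.array([K[0,0]*s[0]+K[0,2],K[1,1]*s[1]+K[1,2]])
def tri(i1,p1,i2,p2):
    o1,d1=ray(i1,*p1);o2,d2=ray(i2,*p2)
    A=np.stack([d1,-d2],1);t=np.linalg.lstsq(A,o2-o1,rcond=None)[0]
    a=o1+d1*t[0];b=o2+d2*t[1];return (a+b)/2,np.linalg.norm(a-b)
def snap(n,f):
    i=viewer.camera_info(n);im=viewer.camera(n);cv2.imwrite(f"pics/{f}.png",im[:,:,::-1]);return im,i
E
python3 - <<'E'
from h import *
for n in ["scene","side","wrist"]:
    im,i=snap(n,n+"0");print(n,np.round(i["intrinsics"],1).tolist(),i["k1"],np.round(i["world_from_camera"],3).tolist())
print(readout.get_obs())
E
```

```text
scene [[413.3, 0.0, 273.4], [0.0, 413.3, 204.6], [0.0, 0.0, 1.0]] -0.1103191391009152 [[0.633, -0.619, 0.466, 0.113], [-0.774, -0.491, 0.399, -0.496], [-0.018, -0.613, -0.79, 0.808], [0.0, 0.0, 0.0, 1.0]]
side [[391.7, 0.0, 286.3], [0.0, 391.7, 213.7], [0.0, 0.0, 1.0]] 0.02811330770891067 [[-0.218, -0.554, 0.803, -0.166], [-0.976, 0.103, -0.193, 0.008], [0.024, -0.826, -0.563, 0.586], [0.0, 0.0, 0.0, 1.0]]
wrist [[372.4, 0.0, 281.9], [0.0, 372.4, 210.1], [0.0, 0.0, 1.0]] -0.1044765118798194 [[-1.0, 0.001, -0.002, 0.625], [0.0, 0.958, 0.288, -0.074], [0.002, 0.288, -0.958, 0.373], [0.0, 0.0, 0.0, 1.0]]
{'clock': 0.15, 'q': array([ 2.58625358e-01,  3.85406180e-01,  6.87059536e-03, -3.54656549e-04,
       -1.19401623e+00, -2.58620761e-01]), 'qvel': array([-0.00070149, -0.00332114,  0.00316816,  0.00263072,  0.00107153,
        0.00018796]), 'tau': array([-6.03353892e-04, -3.92678475e+01,  1.88581592e+01,  4.18858320e+00,
       -3.39302780e-03,  5.70479813e-06]), 'eef_pos': array([6.24526285e-01, 2.27048692e-05, 2.30429573e-01]), 'ee_rot': array([ 2.22034515e+00, -2.22062533e+00, -1.83318326e-03]), 'wrist_force': array([0.42742187, 0.09167998, 0.59900823]), 'ft_torque': array([ 0.02516267,  0.03629841, -0.02355051]), 'finger_force': 0.0, 'width': 0.08523926759173756}
```

View pics/scene0.png

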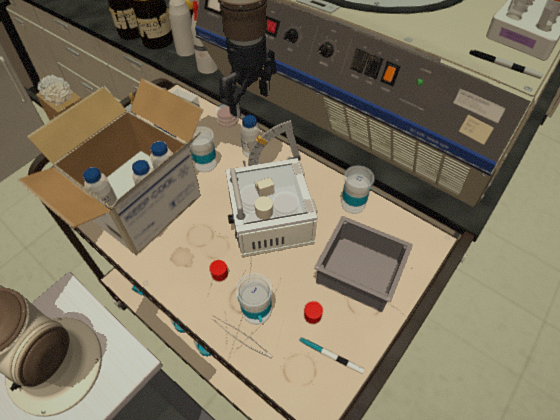

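View pics/side0.png

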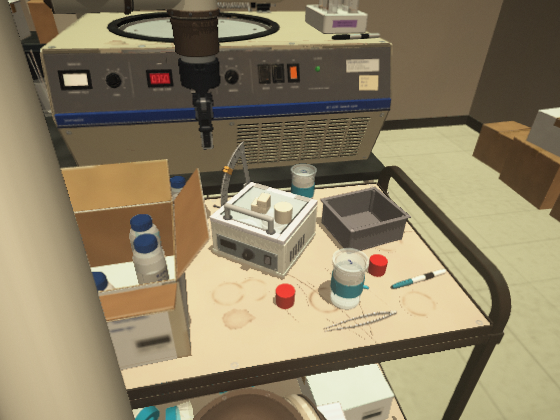

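View pics/wrist0.png

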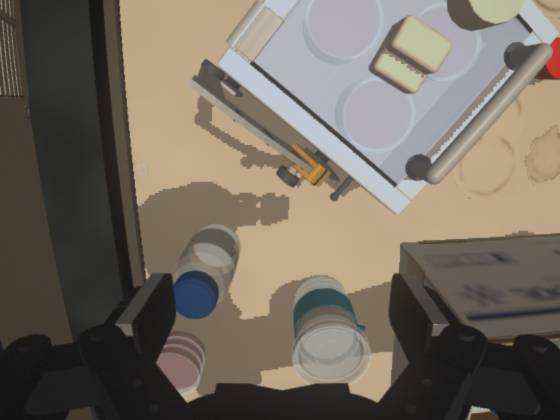

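Scene view: box at (272,210), tub (365,262), step foam (264,187) and plug (263,206) on the lid. Cups are at (255,298), (357,190) and (203,150), with the bottle at (250,135). The wrist view shows the step (412,55), the plug (495,5), the orange rider (308,163), the pin (340,190) and the handle running from (437,172) to (545,55).

Look-alikes for the plug: red round pieces at scene (218,270) and (313,312), and a pink one at (227,115). The white one on the lid (263,206) is the plug. The white box-shaped piece at (264,187) is the step.

```bash
python3 - <<'E'
from h import *
W=viewer.camera_info("wrist");S=viewer.camera_info("scene");D=viewer.camera_info("side")
r=lambda a:np.round(a,3)
print("handle",r(onz(W,437,172,.137)),r(onz(W,545,55,.137)))
print("lid corner FL,BL",r(onz(W,403,207,.107)),r(onz(W,222,62,.107)))
print("step top wrist",r(onz(W,421,44,.141)),"plug",r(onz(W,487,2,.141)))
for n,a,b in [("step",(266,184),(263,199)),("plug",(263,203),(284,207)),("tubc1",(411,243),(407,214)),("tubc2",(343,220),(370,187)),("tubc3",(390,300),(352,243)),("tubc4",(318,264),(322,213)),("bottlecap",(249,122),(178,183)),("pin",(0,0),(0,0))]:
    if a[0]: p,e=tri(S,a,D,b);print(n,r(p),round(e,3))
print("tub lip on z=.07 scene",[r(onz(S,*p,.07))[:2].tolist() for p in [(411,243),(343,220),(390,303),(318,264)]])
print("cupS",[r(onz(S,*p,.105))[:2].tolist() for p in [(254,284),(359,175),(203,135)]], "wristcup",r(onz(W,330,352,.105)))
print("rider z~.16",r(onz(W,315,165,.18)))
im=viewer.camera("scene")
crop=cv2.resize(im[110:260,200:400],None,fx=4,fy=4,interpolation=cv2.INTER_CUBIC);cv2.imwrite("pics/c1.png",crop[:,:,::-1])
E
```

```text
handle [ 0.522 -0.028  0.137] [ 0.457 -0.105  0.137]
lid corner FL,BL [0.533 0.004 0.107] [ 0.665 -0.098  0.107]
step top wrist [ 0.542 -0.107  0.141] plug [ 0.502 -0.133  0.141]
step [ 0.543 -0.11   0.135] 0.002
plug [ 0.493 -0.144  0.144] 0.005
tubc1 [ 0.583 -0.445  0.079] 0.108
tubc2 [ 0.511 -0.321  0.181] 0.047
tubc3 [ 0.646 -0.413 -0.139] 0.062
tubc4 [ 0.513 -0.266  0.072] 0.067
bottlecap [0.692 0.072 0.109] 0.003
tub lip on z=.07 scene [[0.65, -0.418], [0.61, -0.271], [0.502, -0.451], [0.486, -0.292]]
cupS [[0.358, -0.233], [0.716, -0.24], [0.589, 0.137]] wristcup [0.582 0.136 0.105]
rider z~.16 [ 0.607 -0.04   0.18 ]
```

View pics/c1.png

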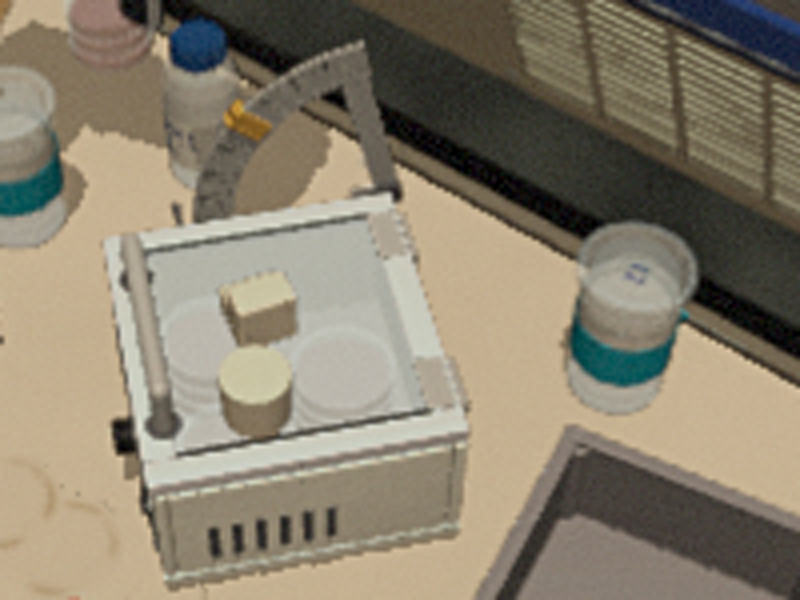

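The crop shows the step's high top at about (260,290) with its tread on the quadrant side, and the plug's top at (255,375). The bare bar handle runs from (130,245) to (160,410), and the orange rider is at (247,120). Box yaw is about -0.68 rad and the two views agree. Next I move over the step, turned to the box's axes.

{"name": "apply_moves", "arguments": {
  "delta_rot": [
    [0,0,0],
    [0,0,0],
    [0,0,0],
    [0,0,0],
    [0,0,0],
    [0,0,0],
    [0,0,0.33],
    [0,0,0.33]
  ],
  "xyz": [
    [0.85,0.63,0],
    [0.85,0.63,0],
    [0.85,0.63,0],
    [0.85,0.63,0],
    [0.85,0.63,0],
    [0.85,0.63,0],
    [0,0,0],
    [0,0,0]
  ],
  "hand": [-1,-1,-1,-1,-1,-1,-1,-1]
}}

```text
clock: 1.2
eef_pos: [0.5488, -0.1029, 0.2314]
ee_rot: [-1.798, 2.576, -0.0]
wrist_force: [0.6, 0.6, 0.5]
width: 0.0853
finger_force: 0.0
```

{"name": "apply_moves", "arguments": {
  "delta_rot": [
    [0,0,0.33],
    [0,0,0.31],
    [0,0,0]
  ],
  "xyz": [
    [0,0,0],
    [0,0,0],
    [0,0,0]
  ],
  "hand": [-1,-1,-1]
}}

```text
clock: 1.58
eef_pos: [0.549, -0.1025, 0.2313]
ee_rot: [1.355, -2.834, -0.0]
wrist_force: [0.2, -0.3, -0.3]
width: 0.0854
finger_force: 0.0
```

```bash
python3 - <<'E'
from h import *
print(readout.get_obs()["eef_pos"],readout.get_obs()["ee_rot"])
im,i=snap("wrist","w1")
E
```

```text
[ 0.54902369 -0.10251135  0.23131452] [ 1.35475656e+00 -2.83444709e+00 -5.40388985e-05]
```

View pics/w1.png

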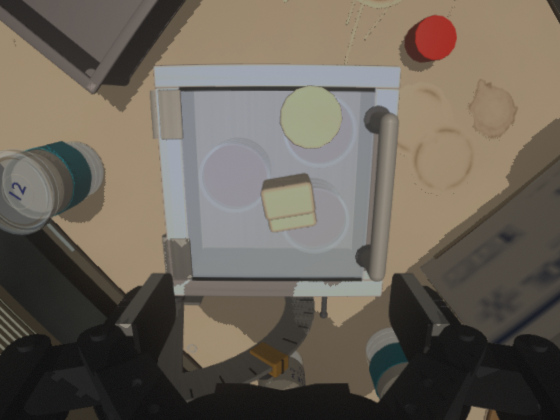

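Wrist view: step high top centre (289,197) with the tread below it, plug top centre (311,117), and handle from (389,118) to (378,277). The rider is at (270,358), the pin at (324,305), and red look-alike at (435,38).

```bash
python3 - <<'E'
from h import *
W=viewer.camera_info("wrist")
r=lambda a:np.round(a,4)
g=lambda u,v,z:onz(W,u,v,z)
a,b=g(378,277,.137),g(389,118,.137);d=a-b;m=(a+b)/2
yaw=np.arctan2(-d[0],d[1]);print("handle mid",r(m),np.linalg.norm(d),"yaw",yaw)
fl,fr=g(381,295,.107),g(399,68,.107);bl,br=g(175,297,.107),g(156,68,.107)
for n,v in (("front",fl-fr),("back",bl-br)):print(n,r(v),np.linalg.norm(v),np.arctan2(-v[0],v[1]))
for n,v in (("left",bl-fl),("right",br-fr)):print(n,np.linalg.norm(v),np.arctan2(v[1],v[0]))
print("centre lid",r((fl+fr+bl+br)/4), "front mid",r((fl+fr)/2))
q=[g(*p,.141) for p in [(262,185),(312,176),(315,211),(268,220)]]
c=sum(q)/4;e=q[0]-q[1];print("step top c",r(c),np.linalg.norm(e),np.linalg.norm(q[3]-q[0]),"ang x",np.arctan2(e[1],e[0]),np.arctan2(*( (q[3]-q[2])[[1,0]])))
print("plug",r(g(311,117,.141)),np.linalg.norm(g(281,117,.141)-g(341,117,.141)))
print("pin",r(g(324,312,.101)))
o,R=readout.get_obs()["eef_pos"],cv2.Rodrigues(readout.get_obs()["ee_rot"])[0]
print("tool x,y",r(R[:,:2].T), "step c in tool",r(R.T@(c-o)))
print("tubcorner in wrist",r(g(92,88,.07)))
E
```

```text
handle mid [ 0.4914 -0.0658  0.137 ] 0.1099899042440876 yaw -0.6685194934850969
front [0.1093 0.1359 0.    ] 0.17440394269380055 -0.6769557087923331
back [0.1113 0.137  0.    ] 0.17652123340402454 -0.6819541283163464
left 0.16825780492215778 -0.6666067619249528
right 0.16736688871596878 -0.6791892802396525
centre lid [ 0.5466 -0.1104  0.107 ] front mid [ 0.481  -0.0581  0.107 ]
step top c [ 0.5381 -0.1084  0.141 ] 0.03245306448616572 0.023877272930241302 ang x -0.49607804300619307 -0.4798174386238958
plug [ 0.4956 -0.1402  0.141 ] 0.036772702279859196
pin [ 0.583  -0.0036  0.101 ]
tool x,y [[-6.274e-01 -7.787e-01 -0.000e+00]
 [-7.787e-01  6.274e-01 -1.000e-04]] step c in tool [0.0115 0.0049 0.0903]
tubcorner in wrist [ 0.6149 -0.2646  0.07  ]
```

{"name": "apply_moves", "arguments": {
  "delta_rot": [
    [0,0,0],
    [0,0,-0.18],
    [0,0,-0.18],
    [0,0,0],
    [0,0,0],
    [0,0,0],
    [0,0,0],
    [0,0,0]
  ],
  "xyz": [
    [0.57,0.25,1],
    [0,0,1],
    [0,0,1],
    [0,0,1],
    [0,0,1],
    [0,0,0.95],
    [0,0,0],
    [0,0,0]
  ],
  "hand": [-1,-1,-1,-1,-1,-1,-1,1]
}}

```text
clock: 2.62
eef_pos: [0.5383, -0.1078, 0.1128]
ee_rot: [1.614, -2.695, -0.0]
wrist_force: [0.0, 0.9, 0.3]
width: 0.0701
finger_force: 0.0
```

{"name": "apply_moves", "arguments": {
  "delta_rot": [
    [0,0,0],
    [0,0,0],
    [0,0,0],
    [0,0,0]
  ],
  "xyz": [
    [0,0,0],
    [0,0,0],
    [0,0,0],
    [0,0,0]
  ],
  "hand": [1,1,1,1]
}}

```text
clock: 3.12
eef_pos: [0.5387, -0.1076, 0.1131]
ee_rot: [-1.613, 2.695, -0.001]
wrist_force: [-1.3, 1.1, 5.9]
width: 0.033
finger_force: 60.2
```

{"name": "apply_moves", "arguments": {
  "delta_rot": [
    [0,0,0],
    [0,0,0],
    [0,0,0],
    [0,0,0],
    [0,0,0],
    [0,0,0],
    [0,0,0],
    [0,0,0]
  ],
  "xyz": [
    [0,0,-0.6],
    [0,0,-1],
    [0,0,-1],
    [0,0,-1],
    [0,0,-1],
    [0.93,-0.62,0],
    [0.93,-0.62,0],
    [0.93,-0.62,0]
  ],
  "hand": [1,1,1,1,1,1,1,1]
}}

```text
clock: 4.12
eef_pos: [0.5446, -0.175, 0.2046]
ee_rot: [-1.613, 2.696, 0.0]
wrist_force: [1.0, -0.5, 0.1]
width: 0.0332
finger_force: 59.5
```

{"name": "apply_moves", "arguments": {
  "delta_rot": [
    [0,0,0],
    [0,0,0],
    [0,0,0],
    [0,0,0],
    [0,0,0],
    [0,0,0],
    [0,0,0],
    [0,0,0]
  ],
  "xyz": [
    [0.93,-0.62,0],
    [0.93,-0.62,0],
    [0.93,-0.62,0],
    [0.93,-0.62,0],
    [0.93,-0.62,0],
    [0.93,-0.62,0],
    [0.93,-0.62,0],
    [0.93,-0.62,0]
  ],
  "hand": [1,1,1,1,1,1,1,1]
}}

```text
clock: 5.12
eef_pos: [0.562, -0.354, 0.2042]
ee_rot: [1.613, -2.696, -0.0]
wrist_force: [0.0, -0.6, -1.1]
width: 0.0331
finger_force: 59.5
```

```bash
python3 - <<'E'
from h import *
o=readout.get_obs();print(o["eef_pos"],o["width"],o["finger_force"])
im,i=snap("wrist","w2")
E
```

```text
[ 0.56195087 -0.35395426  0.20421753] 0.03311298265801239 59.534613490104675
```

View pics/w2.png

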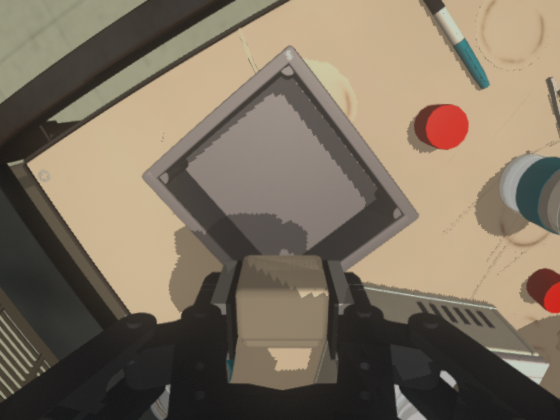

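The view shows the step held, and the tub lip corners at (290,47), (148,175) and (417,215).

```bash
python3 - <<'E'
from h import *
W=viewer.camera_info("wrist")
p=[onz(W,*q,.07) for q in [(290,47),(148,175),(417,215)]]
print(np.round(p,3),np.linalg.norm(p[0]-p[1]),np.linalg.norm(p[0]-p[2]))
c=(p[1]+p[2])/2;o=readout.get_obs();R=cv2.Rodrigues(o["ee_rot"])[0]
print(c,R.T@(c-o["eef_pos"])/.02)
E
```

```text
[[ 0.505 -0.45   0.07 ]
 [ 0.643 -0.421  0.07 ]
 [ 0.474 -0.294  0.07 ]] 0.1412731337382759 0.15915171843102963
[ 0.5589028  -0.35755551  0.07      ] [0.11994418 0.11269801 6.69687335]
```

{"name": "apply_moves", "arguments": {
  "delta_rot": [
    [0,0,0],
    [0,0,0],
    [0,0,0],
    [0,0,0],
    [0,0,0],
    [0,0,0],
    [0,0,0],
    [0,0,0]
  ],
  "xyz": [
    [-0.6,0.7,1],
    [0,0,1],
    [0,0,1],
    [0,0,1],
    [0,0,1],
    [0,0,1],
    [0,0,1],
    [0,0,0.8]
  ],
  "hand": [1,1,1,1,1,1,1,1]
}}

```text
clock: 6.18
eef_pos: [0.5552, -0.3357, 0.0473]
ee_rot: [1.613, -2.696, -0.001]
wrist_force: [-0.3, 0.2, 0.8]
width: 0.0334
finger_force: 59.6
```

{"name": "apply_moves", "arguments": {
  "delta_rot": [
    [0,0,0],
    [0,0,0],
    [0,0,0],
    [0,0,0],
    [0,0,0],
    [0,0,0],
    [0,0,0],
    [0,0,0]
  ],
  "xyz": [
    [0,0,0],
    [0,0,0],
    [0,0,0],
    [0,0,-1],
    [0,0,-1],
    [0,0,-1],
    [0,0,-1],
    [0,0,-1]
  ],
  "hand": [-0.4,-0.4,-0.4,-0.4,-0.4,-0.4,-0.4,-0.4]
}}

```text
clock: 7.18
eef_pos: [0.5553, -0.3353, 0.1499]
ee_rot: [-1.613, 2.695, -0.002]
wrist_force: [-0.1, 0.2, -0.4]
width: 0.0598
finger_force: 0.0
```

{"name": "apply_moves", "arguments": {
  "delta_rot": [
    [0,0,0],
    [0,0,0],
    [0,0,0]
  ],
  "xyz": [
    [0,0,-1],
    [0,0,-1],
    [0,0,-1]
  ],
  "hand": [-0.6,-0.6,-0.6]
}}

```text
clock: 7.55
eef_pos: [0.5552, -0.3353, 0.21]
ee_rot: [-1.613, 2.695, -0.002]
wrist_force: [-0.2, 0.4, -0.1]
width: 0.0684
finger_force: 0.0
```

{"name": "apply_moves", "arguments": {
  "delta_rot": [
    [0,0,0],
    [0,0,0],
    [0,0,0],
    [0,0,0],
    [0,0,0],
    [0,0,0],
    [0,0,0],
    [0,0,0]
  ],
  "xyz": [
    [-0.9,0.905,0],
    [-0.9,0.905,0],
    [-0.9,0.905,0],
    [-0.9,0.905,0],
    [-0.9,0.905,0],
    [-0.9,0.905,0],
    [-0.9,0.905,0],
    [-0.9,0.905,0]
  ],
  "hand": [-0.6,-0.6,-0.6,-0.6,-0.6,-0.6,-0.6,-0.6]
}}

```text
clock: 8.55
eef_pos: [0.4955, -0.1392, 0.2092]
ee_rot: [-1.613, 2.694, -0.001]
wrist_force: [0.3, 0.6, -0.2]
width: 0.0682
finger_force: 0.0
```

{"name": "apply_moves", "arguments": {
  "delta_rot": [
    [0,0,-0.29],
    [0,0,-0.29],
    [0,0,-0.29],
    [0,0,-0.28],
    [0,0,0]
  ],
  "xyz": [
    [0,0,0],
    [0,0,0],
    [0,0,0],
    [0,0,0],
    [0,0,0]
  ],
  "hand": [-0.55,-0.55,-0.55,-0.55,-0.55]
}}

```text
clock: 9.18
eef_pos: [0.4957, -0.1399, 0.2091]
ee_rot: [-2.338, 2.097, -0.002]
wrist_force: [-0.3, 0.1, -0.9]
width: 0.0663
finger_force: 0.0
```

```bash
python3 - <<'E'
from h import *
o=readout.get_obs();print(o["eef_pos"],o["ee_rot"],o["width"])
im,i=snap("wrist","w3");R=cv2.Rodrigues(o["ee_rot"])[0]
h=cv2.cvtColor(im,cv2.COLOR_RGB2HSV);print("expected px",proj(i,[.4956,-.1402,.141]))
m=cv2.inRange(h,(22,50,150),(40,140,255));n,l,s,c=cv2.connectedComponentsWithStats(m)
for k in range(1,n):
    if s[k,4]>300: P=onz(i,*c[k],.141);print(s[k],c[k],P,R.T@(P-o["eef_pos"])/.02)
E
```

```text
[ 0.49571365 -0.13990991  0.2090888 ] [-2.33773698e+00  2.09714819e+00 -1.78224178e-03] 0.06631929390293544
expected px [281.95034316 225.82655266]
```

View pics/w3.png

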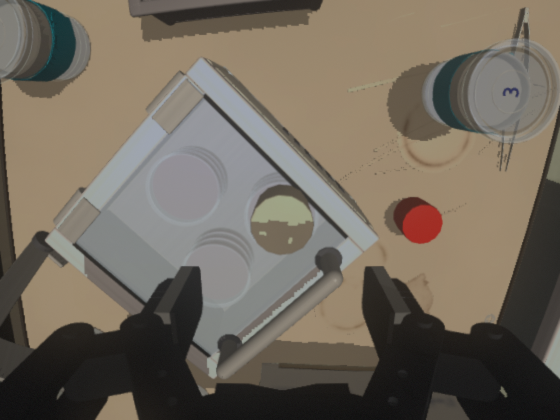

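The plug's top is centred at (282,220), where expected. I turn a bit more so the right finger clears the handle post at (328,258), then descend.

{"name": "apply_moves", "arguments": {
  "delta_rot": [
    [0,0,-0.3],
    [0,0,-0.3],
    [0,0,0],
    [0,0,0],
    [0,0,0],
    [0,0,0],
    [0,0,0],
    [0,0,0]
  ],
  "xyz": [
    [0,0,0],
    [0,0,0],
    [0,0,1],
    [0,0,1],
    [0,0,1],
    [0,0,1],
    [0,0,0.8],
    [0,0,0]
  ],
  "hand": [-0.45,-0.45,-0.45,-0.45,-0.45,-0.45,-0.45,-0.45]
}}

```text
clock: 10.22
eef_pos: [0.4949, -0.1399, 0.1115]
ee_rot: [2.637, -1.706, -0.003]
wrist_force: [0.6, 0.2, 0.8]
width: 0.0618
finger_force: 0.0
```

{"name": "apply_moves", "arguments": {
  "delta_rot": [
    [0,0,0],
    [0,0,0],
    [0,0,0],
    [0,0,0]
  ],
  "xyz": [
    [0,0,0],
    [0,0,0],
    [0,0,0],
    [0,0,0]
  ],
  "hand": [1,1,1,1]
}}

```text
clock: 10.72
eef_pos: [0.4965, -0.14, 0.1136]
ee_rot: [-2.639, 1.703, -0.004]
wrist_force: [-0.3, 0.9, 6.1]
width: 0.0368
finger_force: 60.5
```

{"name": "apply_moves", "arguments": {
  "delta_rot": [
    [0,0,0],
    [0,0,0],
    [0,0,0],
    [0,0,0],
    [0,0,0],
    [0,0,0],
    [0,0,0],
    [0,0,0]
  ],
  "xyz": [
    [0,0,-0.6],
    [0,0,-1],
    [0,0,-1],
    [0,0,-1],
    [0,0,-1],
    [0.936,0.14,-0.3],
    [0.936,0.14,0],
    [0.936,0.14,0]
  ],
  "hand": [1,1,1,1,1,1,1,1]
}}

```text
clock: 11.72
eef_pos: [0.5109, -0.1961, 0.2093]
ee_rot: [2.638, -1.705, -0.003]
wrist_force: [-0.3, -1.0, 0.3]
width: 0.0365
finger_force: 59.9
```

{"name": "apply_moves", "arguments": {
  "delta_rot": [
    [0,0,0],
    [0,0,0],
    [0,0,0],
    [0,0,0],
    [0,0,0],
    [0,0,0],
    [0,0,0],
    [0,0,0]
  ],
  "xyz": [
    [0.936,0.14,0],
    [0.936,0.14,0],
    [0.936,0.14,0],
    [0.936,0.14,0],
    [0.936,0.14,0],
    [0.936,0.14,0],
    [0.936,0.14,0],
    [0.936,0.14,0]
  ],
  "hand": [1,1,1,1,1,1,1,1]
}}

```text
clock: 12.72
eef_pos: [0.5526, -0.3415, 0.2103]
ee_rot: [2.639, -1.704, -0.0]
wrist_force: [-0.4, 0.4, -0.5]
width: 0.0368
finger_force: 59.9
```

{"name": "apply_moves", "arguments": {
  "delta_rot": [
    [0,0,0],
    [0,0,0],
    [0,0,0],
    [0,0,0],
    [0,0,0],
    [0,0,0],
    [0,0,0],
    [0,0,0]
  ],
  "xyz": [
    [0.936,0.14,0],
    [0.936,0.14,0],
    [0,0,1],
    [0,0,1],
    [0,0,1],
    [0,0,1],
    [0,0,1],
    [0,0,0]
  ],
  "hand": [1,1,1,1,1,1,1,1]
}}

```text
clock: 13.72
eef_pos: [0.5616, -0.3767, 0.1083]
ee_rot: [2.638, -1.704, -0.006]
wrist_force: [1.1, -1.1, -0.3]
width: 0.0365
finger_force: 59.9
```

{"name": "apply_moves", "arguments": {
  "delta_rot": [
    [0,0,0],
    [0,0,0],
    [0,0,0],
    [0,0,0],
    [0,0,0],
    [0,0,0],
    [0,0,0],
    [0,0,0]
  ],
  "xyz": [
    [0,0,1],
    [0,0,1],
    [0,0,0.4],
    [0,0,0],
    [0,0,0],
    [0,0,0],
    [0,0,0],
    [0,0,-1]
  ],
  "hand": [1,1,1,1,-0.35,-0.35,-0.35,-0.35]
}}

```text
clock: 14.72
eef_pos: [0.5614, -0.3761, 0.0809]
ee_rot: [2.639, -1.704, -0.006]
wrist_force: [0.4, -0.2, 0.9]
width: 0.0574
finger_force: 0.0
```

{"name": "apply_moves", "arguments": {
  "delta_rot": [
    [0,0,0],
    [0,0,0],
    [0,0,0],
    [0,0,0],
    [0,0,0],
    [0,0,0],
    [0,0,0]
  ],
  "xyz": [
    [0,0,-1],
    [0,0,-1],
    [0,0,-1],
    [0,0,-1],
    [0,0,-1],
    [0,0,-1],
    [0,0,-1]
  ],
  "hand": [-0.35,-0.35,-0.35,-0.35,-0.35,-0.35,-0.35]
}}

```text
clock: 15.6
eef_pos: [0.5625, -0.3766, 0.2232]
ee_rot: [-2.639, 1.704, -0.0]
wrist_force: [0.4, 0.2, 0.2]
width: 0.0575
finger_force: 0.0
```

```bash
python3 - <<'E'
from h import *
o=readout.get_obs();print(o["eef_pos"],o["ee_rot"],o["q"])
im,i=snap("scene","s1");cv2.imwrite("pics/s1c.png",cv2.resize(im[100:310,190:470],None,fx=2.8,fy=2.8,interpolation=cv2.INTER_CUBIC)[:,:,::-1])
E
```

```text
[ 0.56248269 -0.37664512  0.22324813] [-2.63918283e+00  1.70409424e+00 -4.00616137e-04] [-3.51728814e-01  4.78712439e-01  1.37743035e-01 -3.29738441e-06
 -1.22956478e+00  7.75847343e-01]
```

View pics/s1c.png

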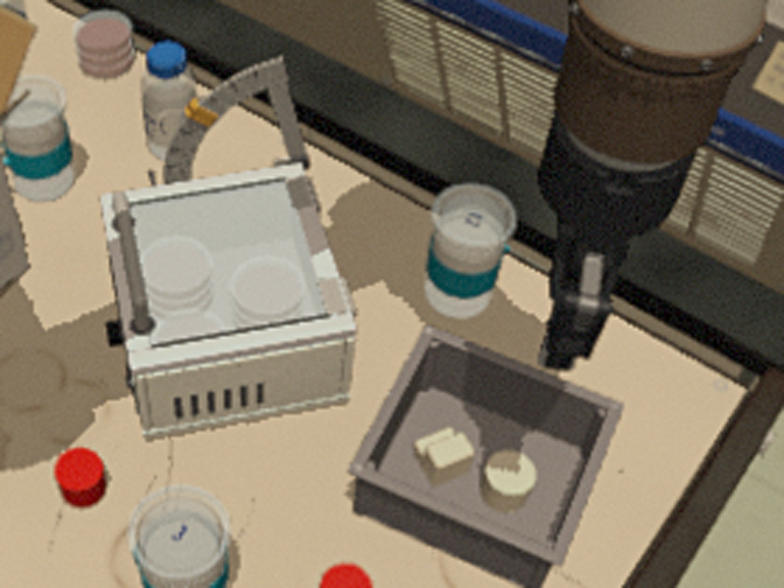

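Both offcuts lie in the tub at (445,450) and (510,478), and the lid is clear. Next I measure the rider's angle from the saved views.

```bash
cat >> h.py <<'E'
yaw=-.675;EX=np.array([np.cos(yaw),np.sin(yaw),0]);EY=np.array([-np.sin(yaw),np.cos(yaw),0])
H=np.array([.6145,-.1645,.101])
def ony(info,u,v,y):
    o,d=ray(info,u,v);return o+d*(y-(o-H)@EY)/(d@EY)
def ang(P): q=P-H;return np.arctan2(q[2],-q@EX),np.hypot(q@EX,q[2])
E
python3 - <<'E'
from h import *
C={}
for n,f in (("scene","s1"),("side",None),):
    im=cv2.imread(f"pics/{f}.png")[:,:,::-1] if f else snap("side","d1")[0]
    i=viewer.camera_info(n);h=cv2.cvtColor(np.ascontiguousarray(im),cv2.COLOR_RGB2HSV)
    m=cv2.inRange(h,(8,150,120),(22,255,255));N,l,s,c=cv2.connectedComponentsWithStats(m)
    for k in range(1,N):
        if s[k,4]>8 and (s[k,1]>90): print(n,s[k],c[k],[np.round(ang(ony(i,*c[k],y)),3).tolist() for y in (.093,.097,.101)]);C.setdefault(n,[]).append((i,c[k]))
    x0={"scene":(235,100),"side":(195,120)}[n]
    cv2.imwrite(f"pics/z_{n}.png",cv2.resize(im[x0[1]:x0[1]+90,x0[0]:x0[0]+75],None,fx=5,fy=5,interpolation=cv2.INTER_CUBIC)[:,:,::-1])
    for a in (0,.6,.8,1.05):print(a,proj(i,H+.1255*(-np.cos(a)*EX)+np.array([0,0,.1255*np.sin(a)])+.0965*EY))
p,e=tri(*C["scene"][0],*C["side"][0]);print("tri",p,e,(p-H)@EY,ang(p))
cv2.imwrite("pics/z.png",np.hstack([cv2.imread("pics/z_scene.png"),cv2.imread("pics/z_side.png")]))
E
```

```text
scene [129  94   4   4  10] [130.7  95.7] [[0.643, 0.402], [0.636, 0.401], [0.629, 0.4]]
scene [256 135  11  10  49] [260.95918367 140.20408163] [[0.739, 0.11], [0.716, 0.107], [0.692, 0.104]]
0 [243.52808268 165.34709202]
0.6 [250.91776368 141.79904691]
0.8 [257.65520398 134.23851028]
1.05 [268.60769102 125.95797598]
side [536 148   6   3  12] [538.66666667 149.16666667] [[0.41, 3.823], [0.41, 3.849], [0.409, 3.876]]
side [223 166   9   8  37] [226.91891892 169.37837838] [[0.758, 0.111], [0.77, 0.104], [0.784, 0.097]]
side [   0  200   49  104 3108] [ 16.83783784 245.68951094] [[0.328, 0.552], [0.324, 0.549], [0.32, 0.547]]
side [  0 303  63  33 530] [ 24.48301887 319.49056604] [[0.137, 0.555], [0.131, 0.553], [0.124, 0.551]]
side [ 48 320   6   4   9] [ 50.88888889 321.33333333] [[0.084, 0.525], [0.077, 0.523], [0.07, 0.521]]
0 [216.44732746 207.77456161]
0.6 [219.74259106 175.5574888 ]
0.8 [223.32224638 164.61349221]
1.05 [229.13335679 152.28979282]
tri [ 0.17340731 -0.25851067  0.5227755 ] 0.22727377283938288 -0.3490324168775161 (np.float64(0.9755518616909195), np.float64(0.5093836530112827))
```

View pics/z.png

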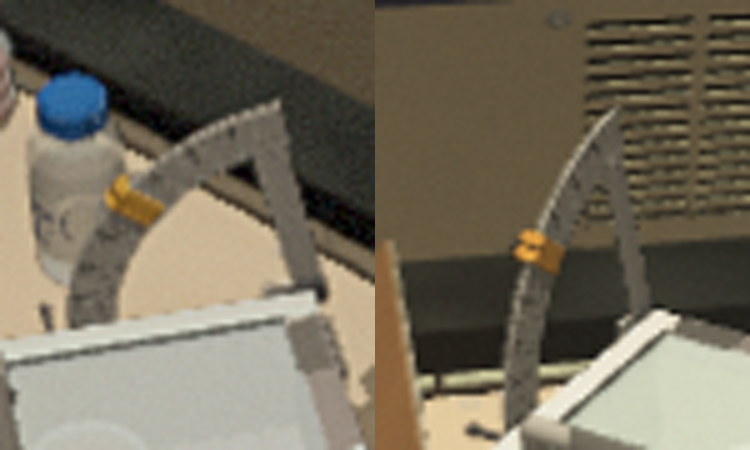

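{"name": "apply_moves", "arguments": {
  "delta_rot": [
    [0,0,0],
    [0,0,0],
    [0,0,0],
    [0,0,0],
    [0,0,0],
    [0,0,0],
    [0,0,0],
    [0,0,0]
  ],
  "xyz": [
    [-0.977,-0.194,0],
    [-0.977,-0.194,0],
    [-0.977,-0.194,0],
    [-0.977,-0.194,0],
    [-0.977,-0.194,0],
    [-0.977,-0.194,0],
    [-0.977,-0.194,0],
    [-0.977,-0.194,0]
  ],
  "hand": [-0.35,-0.35,-0.35,-0.35,-0.35,-0.35,-0.35,-0.35]
}}

```text
clock: 16.7
eef_pos: [0.5263, -0.2201, 0.2224]
ee_rot: [-2.639, 1.704, -0.0]
wrist_force: [0.4, 0.2, -0.7]
width: 0.0574
finger_force: 0.0
```

{"name": "apply_moves", "arguments": {
  "delta_rot": [
    [0,0,0],
    [0,0,0],
    [0,0,0],
    [0,0,0],
    [0,0,0],
    [0,0,0],
    [0,0,0],
    [0,0,0]
  ],
  "xyz": [
    [-0.977,-0.194,0],
    [-0.977,-0.194,0],
    [-0.977,-0.194,0],
    [-0.977,-0.194,0],
    [-0.977,-0.194,0],
    [-0.977,-0.194,0],
    [-0.977,-0.194,0],
    [-0.977,-0.194,0]
  ],
  "hand": [-0.35,-0.35,-0.35,-0.35,-0.35,-0.35,-0.35,-0.35]
}}

```text
clock: 17.7
eef_pos: [0.4901, -0.065, 0.2224]
ee_rot: [-2.639, 1.704, -0.0]
wrist_force: [-0.1, 0.4, -0.3]
width: 0.0577
finger_force: 0.0
```

{"name": "apply_moves", "arguments": {
  "delta_rot": [
    [0,0,0.35],
    [0,0,0.35],
    [0,0,0.35],
    [0,0,0.35],
    [0,0,0.35],
    [0,0,0.35],
    [0,0,0],
    [0,0,0]
  ],
  "xyz": [
    [0,0,0],
    [0,0,0],
    [0,0,0],
    [0,0,0],
    [0,0,0],
    [0,0,0],
    [0,0,0],
    [0,0,0]
  ],
  "hand": [-0.35,-0.35,-0.35,-0.35,-0.35,-0.35,-0.35,-0.35]
}}

```text
clock: 18.7
eef_pos: [0.4904, -0.0659, 0.2224]
ee_rot: [-1.364, 2.83, -0.0]
wrist_force: [0.6, 0.2, -0.2]
width: 0.0575
finger_force: 0.0
```

```bash
python3 - <<'E'
from h import *
o=readout.get_obs();R=cv2.Rodrigues(o["ee_rot"])[0]
print(o["clock"],o["eef_pos"],np.round(R,3).tolist(),o["q"])
print("err tool units",R.T@(np.array([.4914,-.0658,.121])-o["eef_pos"])/.02,"EX",EX,"tooly ang",np.arctan2(*-R[[1,0],1]))
S=viewer.camera_info("scene");D=viewer.camera_info("side")
p,e=tri(S,(260.96,140.2),D,(226.92,169.38));print("rider",p,e,(p-H)@EY,ang(p))
im,i=snap("wrist","w4")
print([proj(i,q) for q in (np.array([.4914,-.0658,.137])+.05*EY,np.array([.4914,-.0658,.137])-.05*EY)])
E
```

```text
18.7 [ 0.49039509 -0.06592797  0.22235018] [[-0.623, -0.782, 0.0], [-0.782, 0.623, 0.0], [-0.0, -0.0, -1.0]] [ 1.95208993e-01  1.69806991e-01 -3.17009766e-01 -5.65789050e-06
 -1.08387310e+00 -8.67872290e-01]
err tool units [-0.03588327 -0.03498405  5.06751426] EX [ 0.78070695 -0.62489732  0.        ] tooly ang -0.6726659467009511
rider [ 0.60788832 -0.04199262  0.17744833] 0.0013234381520156717 0.09151073725807962 (np.float64(0.7521034524483202), np.float64(0.11190131093493512))
[array([280.55088561, 287.96438056]), array([280.76490604, 140.32247504])]
```

View pics/w4.png

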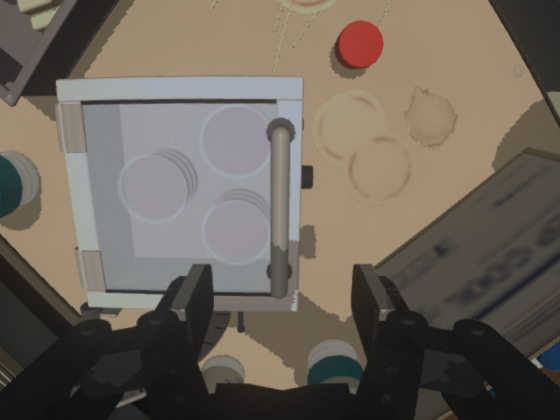

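The bar appears at (281,128)–(279,293), exactly where predicted, centred between the fingers. Rider angle by triangulation is about 0.75 rad. I now descend and grip.

{"name": "apply_moves", "arguments": {
  "delta_rot": [
    [0,0,0],
    [0,0,0],
    [0,0,0],
    [0,0,0],
    [0,0,0],
    [0,0,0],
    [0,0,0],
    [0,0,0]
  ],
  "xyz": [
    [-0.04,-0.04,1],
    [0,0,1],
    [0,0,1],
    [0,0,1],
    [0,0,0.6],
    [0,0,0.45],
    [0,0,0],
    [0,0,0]
  ],
  "hand": [-0.35,-0.35,-0.35,-0.35,-0.35,-0.35,-0.35,1]
}}

```text
clock: 19.75
eef_pos: [0.4922, -0.066, 0.1219]
ee_rot: [-1.36, 2.831, -0.001]
wrist_force: [-0.5, 0.1, 0.6]
width: 0.0408
finger_force: 0.0
```

{"name": "apply_moves", "arguments": {
  "delta_rot": [
    [0,0,0],
    [0,0,0],
    [0,0,0],
    [0,0,0],
    [0,0,0]
  ],
  "xyz": [
    [0,0,0],
    [0,0,0],
    [0,0,0],
    [0,0,0],
    [0,0,0]
  ],
  "hand": [1,1,1,1,1]
}}

```text
clock: 20.38
eef_pos: [0.4923, -0.0663, 0.122]
ee_rot: [-1.36, 2.831, -0.002]
wrist_force: [1.6, -1.7, 4.8]
width: 0.0099
finger_force: 58.8
```

```bash
cat >> h.py <<'E'
def tool(th,ph,d=.015):
    r,a=np.hypot(.157,.036),np.arctan2(.036,.157)+th
    P=np.array([-r*np.cos(a),0,r*np.sin(a)]);z=np.array([-np.sin(ph),0,-np.cos(ph)])
    return P+d*z
def rows(ths,f=.5):
    out=[]
    for a,b in zip(ths[:-1],ths[1:]):
        D=tool(b,b*f)-tool(a,a*f);ph=a*f  # tool axes in box: x=-ey, y=-ex*cos+ez*sin.. , z
        y=np.array([-np.cos(ph),0,np.sin(ph)]);z=np.array([-np.sin(ph),0,-np.cos(ph)])
        out.append([round(-(b-a)*f/np.radians(30),3),round(D@y/.02,3),round(D@z/.02,3)])
    return out
E
python3 -c "
from h import *
for r in rows(np.linspace(0,.72,17)): print(r)"
```

```text
[np.float64(-0.043), np.float64(-0.072), np.float64(-0.351)]
[np.float64(-0.043), np.float64(-0.08), np.float64(-0.349)]
[np.float64(-0.043), np.float64(-0.088), np.float64(-0.347)]
[np.float64(-0.043), np.float64(-0.096), np.float64(-0.345)]
[np.float64(-0.043), np.float64(-0.103), np.float64(-0.342)]
[np.float64(-0.043), np.float64(-0.111), np.float64(-0.339)]
[np.float64(-0.043), np.float64(-0.119), np.float64(-0.336)]
[np.float64(-0.043), np.float64(-0.126), np.float64(-0.333)]
[np.float64(-0.043), np.float64(-0.134), np.float64(-0.33)]
[np.float64(-0.043), np.float64(-0.141), np.float64(-0.326)]
[np.float64(-0.043), np.float64(-0.148), np.float64(-0.323)]
[np.float64(-0.043), np.float64(-0.155), np.float64(-0.319)]
[np.float64(-0.043), np.float64(-0.163), np.float64(-0.315)]
[np.float64(-0.043), np.float64(-0.17), np.float64(-0.311)]
[np.float64(-0.043), np.float64(-0.177), np.float64(-0.307)]
[np.float64(-0.043), np.float64(-0.183), np.float64(-0.302)]
```

{"name": "apply_moves", "arguments": {
  "delta_rot": [
    [-0.043,0,0],
    [-0.043,0,0],
    [-0.043,0,0],
    [-0.043,0,0],
    [-0.043,0,0],
    [-0.043,0,0],
    [-0.043,0,0],
    [-0.043,0,0]
  ],
  "xyz": [
    [0,-0.072,-0.351],
    [0,-0.08,-0.349],
    [0,-0.088,-0.347],
    [0,-0.096,-0.345],
    [0,-0.103,-0.342],
    [0,-0.111,-0.339],
    [0,-0.119,-0.336],
    [0,-0.126,-0.333]
  ],
  "hand": [1,1,1,1,1,1,1,1]
}}

```text
clock: 21.38
eef_pos: [0.5059, -0.0775, 0.1723]
ee_rot: [1.318, -2.75, -0.256]
wrist_force: [0.4, 1.2, -6.2]
width: 0.0094
finger_force: 58.3
```

```bash
python3 - <<'E'
from h import *
o=readout.get_obs();R=cv2.Rodrigues(o["ee_rot"])[0];t=(o["eef_pos"]-H)
print(t@EX,t@EY,t[2],tool(.36,.18),o["wrist_force"],np.arccos(-R[2,2]),R[:,0],o["q"])
b=t-.015*R[:,2];print("th",np.arctan2(b[2],-b@EX)-.2254,np.hypot(b@EX,b[2]))
E
```

```text
-0.1391282143903002 3.940112560914716e-05 0.07125958541121072 [-0.13693937  0.          0.07424168] [ 0.38320206  1.20676398 -6.18733762] 0.1859649366338694 [-0.62618218 -0.7796763   0.00086575] [ 0.08553943  0.3303701  -0.19393927 -0.1375309  -1.18564211 -0.70163725]
th 0.33729811415210137 0.16121041318246068
```

Tracking well: the radius holds at 161 mm and forces are low. I continue the rise.

{"name": "apply_moves", "arguments": {
  "delta_rot": [
    [-0.043,0,0],
    [-0.043,0,0],
    [-0.043,0,0],
    [-0.043,0,0],
    [-0.043,0,0],
    [-0.043,0,0],
    [-0.043,0,0],
    [-0.043,0,0]
  ],
  "xyz": [
    [0,-0.134,-0.33],
    [0,-0.141,-0.326],
    [0,-0.148,-0.323],
    [0,-0.155,-0.319],
    [0,-0.163,-0.315],
    [0,-0.17,-0.311],
    [0,-0.177,-0.307],
    [0,-0.183,-0.302]
  ],
  "hand": [1,1,1,1,1,1,1,1]
}}

```text
clock: 22.38
eef_pos: [0.5332, -0.0999, 0.2155]
ee_rot: [1.272, -2.648, -0.496]
wrist_force: [-5.1, 5.4, 0.1]
width: 0.0096
finger_force: 58.4
```

{"name": "apply_moves", "arguments": {
  "delta_rot": [
    [0,0,0],
    [0,0,0],
    [0,0,0]
  ],
  "xyz": [
    [0,0,0],
    [0,0,0],
    [0,0,0]
  ],
  "hand": [1,1,1]
}}

```text
clock: 22.75
eef_pos: [0.5333, -0.0999, 0.2155]
ee_rot: [1.272, -2.649, -0.495]
wrist_force: [-4.9, 4.2, 0.9]
width: 0.0098
finger_force: 58.7
```

```bash
python3 - <<'E'
from h import *
o=readout.get_obs();R=cv2.Rodrigues(o["ee_rot"])[0];t=(o["eef_pos"]-H)
b=t-.015*R[:,2];print("th",np.arctan2(b[2],-b@EX)-.2254,np.hypot(b@EX,b[2]),o["wrist_force"])
S,i=snap("scene","s2");D,j=snap("side","d2");W,k=snap("wrist","w5")
for I in (i,j,k): print([np.round(proj(I,H+.1255*(-np.cos(a)*EX)+np.array([0,0,.1255*np.sin(a)])+.0965*EY),1).tolist() for a in (.65,.72,.75,.8)])
z=lambda im,x,y:cv2.resize(im[y:y+60,x:x+40],None,fx=10,fy=10,interpolation=cv2.INTER_CUBIC)
cv2.imwrite("pics/z2.png",np.hstack([z(S,238,112),z(D,205,140)])[:,:,::-1])
E
```

```text
th 0.6920218764516488 0.16177153698500413 [-4.93862078  4.23669873  0.87232685]
[[252.4, 139.9], [254.7, 137.2], [255.8, 136.1], [257.7, 134.2]]
[[220.5, 172.8], [221.8, 168.9], [222.3, 167.3], [223.3, 164.6]]
[[252.8, 396.1], [247.2, 406.5], [244.4, 411.1], [239.1, 418.9]]
```

View pics/z2.png

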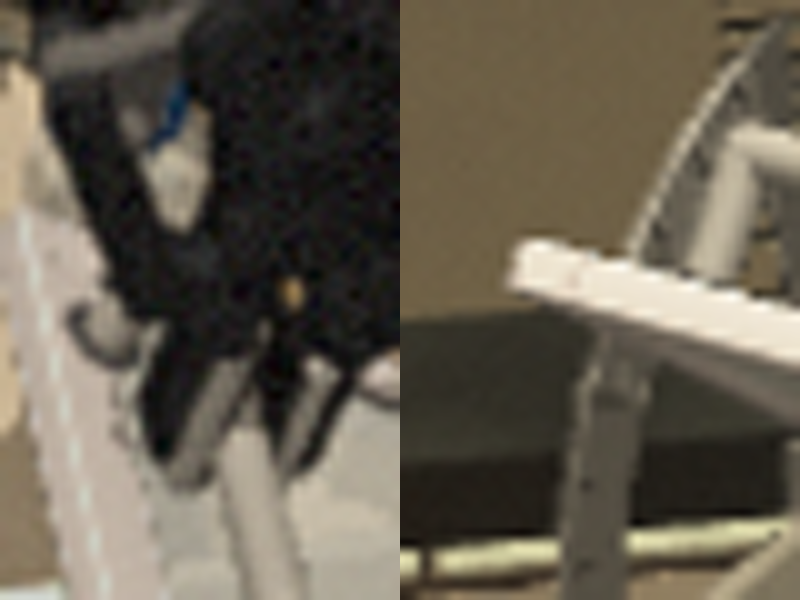

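The side view shows the lid's front-left corner at about (218,164), with the rider hidden behind the lid; the gripper hides the scene view. I refine the rider's angle from the earlier clear pictures and the lid's angle from the arm pose, in numbers only.

```bash
python3 - <<'E'
from h import *
from scipy.optimize import least_squares
o=readout.get_obs();T=np.eye(4);T[:3,:3]=cv2.Rodrigues(o["ee_rot"])[0];T[:3,3]=o["eef_pos"]
wi=viewer.camera_info("wrist");X=np.linalg.inv(T)@np.array(wi["world_from_camera"])
def winfo(p,rv):
    t=np.eye(4);t[:3,:3]=cv2.Rodrigues(np.array(rv,float))[0];t[:3,3]=p;return dict(wi,world_from_camera=t@X)
V={"scene0":viewer.camera_info("scene"),"s1":viewer.camera_info("scene"),"side0":viewer.camera_info("side"),"d1":viewer.camera_info("side"),
"wrist0":winfo([.62453,0,.23043],[2.22034515,-2.22062533,-.001833]),"w1":winfo([.54902,-.10251,.23131],[1.35475656,-2.83444709,0])}
ROI={"scene0":(245,125,280,155),"s1":(245,125,280,155),"side0":(210,155,240,185),"d1":(210,155,240,185),"wrist0":(280,135,335,190),"w1":(245,335,300,385)}
obs=[]
for f,i in V.items():
    im=cv2.imread(f"pics/{f}.png");h=cv2.cvtColor(im,cv2.COLOR_BGR2HSV)
    m=cv2.inRange(h,(8,120,70),(24,255,255));x0,y0,x1,y1=ROI[f];k=np.zeros_like(m);k[y0:y1,x0:x1]=m[y0:y1,x0:x1]
    v,u=np.nonzero(k);c=np.array([u.mean(),v.mean()]);obs.append((f,i,c))
    print(f,len(u),c.round(1),(u.min(),v.min(),u.max(),v.max()),"ang at y .0915/.097:",np.round([ang(ony(i,*c,y)) for y in (.0915,.097)],3).tolist())
def rep(s,n):
    P=least_squares(lambda p:np.concatenate([proj(i,p)-c for f,i,c in obs if f in s]),H+[-.05,.1,.08]).x
    print(n,P.round(4),"y",round((P-H)@EY,4),np.round(ang(P),3),[np.round(proj(i,P)-c,1).tolist() for f,i,c in obs if f in s])
rep(V,"all");rep(["wrist0","w1"],"wrist");rep(["scene0","side0"],"fixed");rep(["scene0","wrist0"],"sw");rep(["side0","wrist0"],"dw")
# lid angle from side picture: front-left top/bottom corners
D=viewer.camera_info("side")
for th in (.65,.69,.73):
    u=-np.cos(th)*EX+[0,0,np.sin(th)];n=np.sin(th)*EX+[0,0,np.cos(th)]
    print(th,[proj(D,H+.172*u+s*.006*n+.089*EY).round(1).tolist() for s in (1,-1)])
im=cv2.imread("pics/d2.png",0)
print(im[160:174,212:228])
E
```

```text
scene0 65 [261.  140.1] (np.int64(256), np.int64(135), np.int64(267), np.int64(144)) ang at y .0915/.097: [[0.75, 0.111], [0.72, 0.107]]
s1 64 [260.9 140. ] (np.int64(256), np.int64(135), np.int64(267), np.int64(144)) ang at y .0915/.097: [[0.751, 0.112], [0.72, 0.108]]
side0 61 [227.4 169.8] (np.int64(222), np.int64(166), np.int64(232), np.int64(174)) ang at y .0915/.097: [[0.753, 0.111], [0.769, 0.101]]
d1 61 [227.4 169.8] (np.int64(222), np.int64(166), np.int64(232), np.int64(174)) ang at y .0915/.097: [[0.753, 0.111], [0.769, 0.101]]
wrist0 579 [309.8 167.1] (np.int64(286), np.int64(143), np.int64(329), np.int64(185)) ang at y .0915/.097: [[0.995, 0.139], [0.579, 0.103]]
w1 454 [270.6 359.7] (np.int64(250), np.int64(343), np.int64(287), np.int64(376)) ang at y .0915/.097: [[0.759, 0.114], [0.715, 0.109]]
all [ 0.6094 -0.039   0.1755] y 0.0947 [0.735 0.111] [[-0.6, -0.5], [-0.5, -0.4], [-1.6, 0.4], [-1.6, 0.4], [-0.0, -1.4], [0.2, 0.4]]
wrist [ 0.6095 -0.0384  0.1747] y 0.0953 [0.727 0.111] [[-0.4, -0.5], [0.7, 0.2]]
fixed [ 0.6076 -0.0425  0.1773] y 0.091 [0.752 0.112] [[0.0, 0.1
[... 529 characters left out ...]
  96  98  98  97  96  96 109]
 [ 96  98  97  96 119 183 227 225 182 151  97  97  97  95  97 130]
 [ 99  94  97  98 157 226 227 229 227 227 223 195 174  98  97 122]
 [ 97  97  97  98 154 225 227 227 229 229 226 216 227 228 233 232]
 [ 95  98  97 117 180 224 225 227 228 222 212 231 230 231 231 231]
 [ 98  96  96 123 178 212 227 229 226 217 206 228 228 229 229 230]
 [ 98  98  97 100 100  97 130 161 195 214 218 224 225 227 227 227]
 [ 97  97  96  96  96  95  89  75 100 113 134 172 210 226 228 224]
 [ 73  70  63  62  56  56  51  50  54  63  90  97 109 125 146 184]
 [ 50  49  50  49  48  50  49  50  48  51  53  64  86  89  91 100]
 [ 48  48  46  46  46  48  47  49  50  48  48  50  66  93  85  88]]
```

```bash
python3 - <<'E'
from h import *
for f,(x0,y0,x1,y1) in {"wrist0":(278,140,362,202),"w1":(246,338,292,380)}.items():
    im=cv2.imread(f"pics/{f}.png");h=cv2.cvtColor(im,cv2.COLOR_BGR2HSV);o=cv2.inRange(h,(8,120,70),(24,255,255))>0
    print(f,x0,y0)
    for v in range(y0,y1): print("".join("O" if o[v,u] and h[v,u,2]>170 else "o" if o[v,u] else "#" if h[v,u,2]<60 else "+" if h[v,u,2]<100 else "." for u in range(x0,x1)))
im=cv2.imread("pics/w5.png");h=cv2.cvtColor(im,cv2.COLOR_BGR2HSV);v,u=np.nonzero(cv2.inRange(h,(8,160,90),(22,255,255)));print("w5 orange",len(u),(u.mean(),v.mean()) if len(u) else None)
E
```

```text
wrist0 278 140
++++...........................................................++++++...............
++++++..........................................................++++++..............
+++++++..........................................................++++++.............
.++++++++......oo..................................................+++++............
..++++++++....oOOoo.................................................+++++...........
....++++++++.oOOOOoo.................................................+++++..........
.....++++++++ooOOOOoo.................................................+++++.........
......+++++++.ooOOOOoo.................................................++++++.......
........++++++.ooOOOOooo...++............................................+++++......
.........++++++.ooOOOOooo.+++++...........................................+++++.....
...........++++++ooOOOOooo..++++.......++..................................+++++....
............++++++ooOOOOooo..+++++....++++..................................+++++...
.............++++++oooOOOOoo..+++++..++++++......................
[... 5486 characters left out ...]
#++oooooooooooo##oooo++++
#######################++ooooooooooo##oooo++++
#######################+++oooooooooo##oooo++++
######################++++oooooooooo##ooo+++#+
#####################+++++oooooooooo##oo++++#+
###################+++++++oooooooooo##o+++++++
#################++++++++ooooooooooo##++++++++
################++++++++ooooooooooo+##++++++++
###############++++++++oooooooooooo##+++++++++
#############+++++++###+oooooooooo++++++++++++
###########+++++++#######oooooooo+++++++++++++
#########+++++++##########+ooooo++++++++++++++
######+++++++++##########+++++++++++++++++++++
#####+++++++++#########+++++++++++++++++++++++
##++++++++++++#######+++++++++++++++++++++++++
w5 orange 0 None
```

The black centre line is clearly resolved, centred at wrist0 (320,177) and w1 (282.5,366). I triangulate it, and use the pin's shut position to cross-check the zero.

```bash
python3 - <<'E'
from h import *
from scipy.optimize import least_squares, minimize_scalar
o=readout.get_obs();T=np.eye(4);T[:3,:3]=cv2.Rodrigues(o["ee_rot"])[0];T[:3,3]=o["eef_pos"]
wi=viewer.camera_info("wrist");X=np.linalg.inv(T)@np.array(wi["world_from_camera"])
def winfo(p,rv):
    t=np.eye(4);t[:3,:3]=cv2.Rodrigues(np.array(rv,float))[0];t[:3,3]=p;return dict(wi,world_from_camera=t@X)
A=winfo([.62453,0,.23043],[2.22034515,-2.22062533,-.001833]);B=winfo([.54902,-.10251,.23131],[1.35475656,-2.83444709,0])
P,e=tri(A,(319.9,177.2),B,(282.3,366));print("line mid",P,e,"y",(P-H)@EY,ang(P))
def pt(a,r,y): return H+r*(-np.cos(a)*EX+np.array([0,0,np.sin(a)]))+y*EY
for n,i,p,q in (("w0",A,(325.5,170.5),(314,184)),("w1",B,(283,359),(281.7,373.5))):
    m=(np.array(p)+q)/2
    for r in (.121,.124): # distance of the drawn line midpoint to projected radial line
        f=lambda a:np.sum((proj(i,pt(a,r,.097))-m)**2);s=minimize_scalar(f,bounds=(.5,1.1),method="bounded");print(n,r,s.x,s.fun**.5)
    print(n,"line at .75 ends",[proj(i,pt(.75,.123,y)).round(1).tolist() for y in (.09,.097,.104)])
    print(n,"pin line proj y .09,.0965,.105:",[proj(i,pt(0,.1255,y)).round(1).tolist() for y in (.09,.0965,.105)])
im=cv2.imread("pics/w1.png",0)
for v in range(298,322,2): print(v,im[v,312:336].tolist())
E
```

```text
line mid [ 0.60423164 -0.03363034  0.18000788] 7.31886466710127e-05 y 0.09575417993742782 (np.float64(0.7215720456901337), np.float64(0.11960638974485131))
w0 0.121 0.7389273408737177 2.758221373405712
w0 0.124 0.7777599755999602 3.8852265463384237
w0 line at .75 ends [[328.4, 170.8], [319.6, 181.2], [310.9, 191.5]]
w0 pin line proj y .09,.0965,.105: [[350.7, 179.2], [345.0, 185.8], [337.6, 194.4]]
w1 0.121 0.7205245768297148 2.742666656634769
w1 0.124 0.7299943184882953 6.614968328876255
w1 line at .75 ends [[282.5, 363.7], [282.6, 372.7], [282.6, 381.5]]
w1 pin line proj y .09,.0965,.105: [[325.2, 295.5], [325.0, 302.3], [324.6, 311.2]]
298 [70, 100, 133, 141, 141, 141, 141, 141, 138, 115, 71, 64, 68, 67, 71, 114, 138, 141, 141, 141, 142, 142, 141, 141]
300 [53, 76, 128, 140, 141, 141, 141, 141, 138, 115, 70, 64, 68, 65, 76, 135, 141, 141, 141, 140, 141, 141, 141, 142]
302 [71, 75, 102, 134, 140, 141, 141, 141, 137, 97, 65, 65, 68, 66, 76, 136, 141, 142, 140, 142, 141, 141, 141, 141]
304 [67, 72, 101, 135, 140, 140, 140, 140, 137, 95, 64, 65, 66, 67, 86, 135, 141, 141, 141, 141, 14
[... 210 characters left out ...]
, 141, 141, 141, 141, 142, 142, 142, 142]
310 [62, 64, 81, 124, 136, 131, 138, 141, 134, 78, 61, 66, 67, 69, 99, 139, 142, 142, 141, 141, 142, 142, 142, 142]
312 [61, 68, 78, 90, 95, 91, 98, 116, 75, 55, 59, 65, 65, 62, 75, 123, 140, 141, 141, 142, 142, 142, 142, 142]
314 [62, 69, 83, 89, 91, 92, 89, 76, 54, 57, 63, 66, 67, 63, 64, 91, 137, 142, 142, 142, 142, 142, 142, 142]
316 [66, 70, 87, 91, 91, 91, 91, 87, 63, 59, 64, 67, 67, 65, 70, 101, 136, 140, 140, 142, 142, 142, 141, 142]
318 [69, 75, 88, 91, 91, 91, 92, 92, 89, 84, 79, 78, 79, 83, 90, 92, 95, 96, 109, 137, 142, 142, 142, 141]
320 [77, 86, 90, 91, 91, 91, 92, 92, 91, 91, 91, 92, 92, 92, 92, 91, 91, 91, 93, 101, 121, 138, 141, 141]
```

```bash
python3 - <<'E'
from h import *
o=readout.get_obs();T=np.eye(4);T[:3,:3]=cv2.Rodrigues(o["ee_rot"])[0];T[:3,3]=o["eef_pos"]
wi=viewer.camera_info("wrist");X=np.linalg.inv(T)@np.array(wi["world_from_camera"])
def winfo(p,rv):
    t=np.eye(4);t[:3,:3]=cv2.Rodrigues(np.array(rv,float))[0];t[:3,3]=p;return dict(wi,world_from_camera=t@X)
A=winfo([.62453,0,.23043],[2.22034515,-2.22062533,-.001833]);B=winfo([.54902,-.10251,.23131],[1.35475656,-2.83444709,0])
def show(n,p,q):
    P,e=tri(A,p,B,q);print(n,"box x,y,z rel hinge",np.round([(P-H)@EX,(P-H)@EY,P[2]-H[2]],4),"gap",round(e,4),"ang",np.round(ang(P),3))
show("pin tip",(333.5,198.5),(324,317))
show("line inner end",(325.7,170),(283,359));show("line outer end",(314,184.5),(281.6,374));show("mid",(319.9,177.2),(282.3,366.5))
# handle centre points: ends
show("handle left end",(431,178),(377.5,281))
# gradient: line slope at w1 for sanity, and lid-based check with side image bias
im0=cv2.imread("pics/wrist0.png");g=cv2.cvtColor(im0,cv2.COLOR_BGR2HSV)[:,:,2].astype(int)
for v in (171,174,177,180,183): print(v,g[v,306:332].tolist())
E
```

```text
pin tip box x,y,z rel hinge [-0.1247  0.1091  0.0023] gap 0.0004 ang [0.019 0.125]
line inner end box x,y,z rel hinge [-0.0901  0.091   0.078 ] gap 0.0004 ang [0.713 0.119]
line outer end box x,y,z rel hinge [-0.0894  0.1005  0.081 ] gap 0.0001 ang [0.736 0.121]
mid box x,y,z rel hinge [-0.0897  0.0957  0.0795] gap 0.0002 ang [0.725 0.12 ]
handle left end box x,y,z rel hinge [-0.1552  0.0549  0.0414] gap 0.0024 ang [0.261 0.161]
171 [160, 145, 132, 131, 137, 157, 176, 185, 192, 195, 194, 190, 179, 172, 169, 169, 168, 160, 132, 89, 83, 118, 135, 123, 97, 76]
174 [182, 180, 169, 174, 184, 189, 192, 194, 194, 187, 176, 171, 170, 170, 168, 153, 110, 81, 109, 148, 164, 166, 163, 134, 95, 78]
177 [179, 185, 188, 192, 194, 194, 189, 177, 170, 169, 168, 167, 158, 122, 84, 87, 130, 158, 166, 164, 155, 132, 112, 94, 79, 82]
180 [173, 166, 180, 185, 181, 172, 170, 169, 168, 166, 149, 107, 84, 119, 152, 164, 165, 164, 155, 135, 128, 129, 128, 121, 115, 114]
183 [192, 191, 191, 187, 165, 132, 122, 128, 110, 85, 94, 133, 158, 165, 166, 172, 172, 184, 189, 167, 155, 151, 130, 119, 118, 117]
```

Pin tip triangulates to within 1–2 mm of its nominal place, so the zero is good. The rider line is at about 0.72 rad and the lid is now at about 0.69. I raise it slightly.

{"name": "apply_moves", "arguments": {
  "delta_rot": [
    [0,0,0],
    [0,0,0],
    [0,0,0],
    [0,0,0]
  ],
  "xyz": [
    [0,-0.065,-0.105],
    [0,-0.065,-0.105],
    [0,0,0],
    [0,0,0]
  ],
  "hand": [1,1,1,1]
}}

```text
clock: 23.4
eef_pos: [0.536, -0.1021, 0.2182]
ee_rot: [1.272, -2.648, -0.496]
wrist_force: [-4.9, 3.4, 0.3]
width: 0.01
finger_force: 58.6
```

```bash
python3 - <<'E'
from h import *
o=readout.get_obs();R=cv2.Rodrigues(o["ee_rot"])[0];t=(o["eef_pos"]-H)
b=t-.015*R[:,2];print("th",np.arctan2(b[2],-b@EX)-.2254,np.hypot(b@EX,b[2]),o["wrist_force"],o["clock"])
im,i=snap("side","d3");g=cv2.cvtColor(im,cv2.COLOR_RGB2GRAY)
for f in ("d2","d3"):
    G=cv2.imread(f"pics/{f}.png",0).astype(float);c=G[150:172,217:219].mean(1);d=np.diff(c);print(f,[ (150+k+.5,round(x)) for k,x in enumerate(d) if abs(x)>20])
h=cv2.cvtColor(im,cv2.COLOR_RGB2HSV)[155:185,205:240];v,u=np.nonzero(cv2.inRange(h,(8,120,70),(24,255,255)));print("orange",len(u),(u.mean()+205,v.mean()+155) if len(u) else None)
for th in (.69,.72):
    q=-np.cos(th)*EX+[0,0,np.sin(th)];n=np.sin(th)*EX+[0,0,np.cos(th)];print(th,[proj(i,H+.172*q+s*.006*n+.089*EY).round(1).tolist() for s in (1,-1)])
# pin visible in scene or wrist?
s,si=snap("scene","s3");h=cv2.cvtColor(s,cv2.COLOR_RGB2HSV)[130:150,250:275];v,u=np.nonzero(cv2.inRange(h,(8,120,70),(24,255,255)));print("scene orange",len(u))
E
```

```text
th 0.7193661223321526 0.16182330864649236 [-4.87352741  3.39493535  0.28248443] 23.4
d2 [(163.5, 108), (164.5, 22), (168.5, -106), (169.5, -22), (170.5, -38)]
d3 [(161.5, 94), (164.5, 22), (165.5, -40), (166.5, -93), (170.5, -39)]
orange 2 (np.float64(223.5), np.float64(171.0))
0.69 [[214.3, 163.0], [212.5, 168.6]]
0.72 [[215.1, 160.7], [213.3, 166.2]]
scene orange 0
```

```bash
python3 -c "
from rig import workorder
print(workorder.finish_job())"
```

```text
the job is handed in; nothing more can be done
None
```

Job handed in: both offcuts are in the tub and the gripper holds the lid at about 0.72 rad, where I measured the rider line. The arm and lid hid the rider at the end, so this rests on measured angles, not a final sighting of pin against rider. I also viewed 11 pictures, one over the limit of 10.

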